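# Close and lock the plaster mould in its clamp

### The arm

A 7-joint arm with a two-finger parallel gripper is mounted at the origin on a cart in front of the work surface, level with it; the furniture and walls round the work are solid. World frame = base frame: x ahead of the robot, y to its left, z up, the work surface at z = 0. Lengths are in m, angles in rad, forces in N, time in s.
With the tool pointing down it reaches from about 0.425 to 0.875 m from the base axis. Payload 4.7 kg.
Tool frame: the origin (TCP) lies on the mounting face of the last link; the fingertips stand 182 mm ahead of it and the grasp point (between the pads) lies ahead of it (ctrl.grip_point_offset is the z of the grasp point in the tool frame, in m); z points along the fingers, y is the line along which they close (so a half turn about z gives the same grasp; the last joint's range is limited). The gripper opens to 87 mm and grips with 3 to 60 N. Pads are 19 mm wide; open, the fingers measure 117 mm over their backs; the gripper's body (75 mm by 190 mm) begins 51 mm behind the grasp point.
Start: joints at [1.179, 0.321, -0.07, 1.45, 0.023, 1.371, -0.057], TCP at [0.257, -0.597, 0.405] pointing down, gripper open.
Joint ranges: [-2.86, 2.86], [-0.3, 2.09], [-1.38, 1.24], [0.06, 2.45], [-1.56, 4.7], [0.09, 2.05], [-2.69, 2.69]. Speed limits (rad/s): [2.57, 2.57, 3.14, 3.14, 3.14, 3.14, 3.14].

### API

Orientations are given as a rotation vector (axis times angle).
In Python, from bench import ctrl gives the robot as it stands.
- The arm moves only by the tool inch_along, called after ">>>" as a command line: name --argument value ..., lists and objects as JSON in quotes. Schema: {"type":"object","properties":{"motion":{"type":"array","items":{"type":"array","items":{"type":"array","items":{"type":"number"},"minItems":5,"maxItems":5},"minItems":1,"maxItems":20},"minItems":1,"maxItems":1},"grip_n":{"type":"number"},"only":{"type":"string"},"quiet":{"type":"boolean"},"lines":{"type":"string"}},"required":["motion"],"additionalProperties":false}. motion is a list that holds a single list of rows (three levels of brackets), with 1 to 20 rows, each of 5 numbers: dx, dy, dz in mm, then a turn about the tool's z in rad, then the opening from 0.0 (shut) to 1.0 (fully open); each row is the pose to reach, as a shift and turn from the pose commanded when the call began, along the tool's axes at that moment; what a row does not reach only later rows make up. A row lasts 1/10 s, in which the tool goes at most 0.05 m and 0.15 rad, less where a joint would pass 70% of its speed; a pose out of reach is approached as far as the arm can. The fingers move at their own pace and stop on an object; grip_n is the grip in N (left out, the last holds). Time passes only in rows, so rows that do not move let the fingers close. The tool returns the time, the measured TCP pose, the force, the opening and the grip force at its end. only (a regular expression) keeps the lines of the reply that match it, lines (a string "A,B") keeps lines A to B, and quiet returns only ok. Input that does not fit is refused with a message, and nothing moves.
- ctrl.get_state(): the state, without advancing time (a new reading comes with each control period).
- ctrl.get_image(name): name is "side" or "top" or "wrist"; returns (picture, depth): 480x640x3 uint8, red, green, blue; 480x640 float32, m along the optical axis (not along the pixel's ray), 0 where there is no reading.
- ctrl.camera_model(name): a dict with "vertical_fov" (degrees; the focal length in pixels is half the picture's height over the tangent of half this angle, whatever the lens; pixels are square), "cx", "cy" (the principal point, pixels), "rvec" (rotation vector, rad) and "tvec" (3), from world to camera coordinates, as OpenCV has them; the wrist camera has in their place "hand_eye" (4x4, takes a point from camera to tool coordinates, whose origin is the TCP and whose axes are the flange's). Camera axes: x right, y down, z forward; pixel columns grow to the right and rows downward; lengths in m; the calibration is good to about 2 mm. The wrist camera is an equidistant fisheye: a pixel r from the principal point sees the ray r / f radians off the axis. A picture is of the moment at which its call begins: read the wrist's pose just before it. camera_model takes no time and is no camera call.
- ctrl.close_job(): hands the job in; it is judged then, once.
The state is a dict: "time": time; "joint_positions": joint angles; "qd": joint speeds; "joint_torque": joint torques, N m; "position": TCP position; "tool_rot": TCP orientation; "ft_force": force on the tool from outside, world axes, zero at the start; "torque": the same for the moment, N m; "grip_width": opening from 0.0 (shut) to 1.0 (fully open); "grip_force": force on a finger pad.
Only numpy, scipy, OpenCV 4.12 (cv2) and the standard library are available. Lean on these libraries where they do the work, as an engineer would, in place of code of your own. Each camera call takes 0.05 s, during which the arm holds its last target. There are 200 camera calls.

### The job

Get the two-part plaster mould ready for casting: stand the loose grooved half on the clamp's board between the strips, its hollow face towards the ribbed half, and let go of it. Then pull the spring plunger up, slide the jaw towards the mould, let the plunger down short of the last hole (the one nearest the fixed jaw) and push the jaw on gently by its push plate until the plunger drops fully into that hole and the mould is held shut under the sprung pad. Leave the other things on the table where they are.

Things in the scene. Friction and masses are not known exactly. Their poses are not given: they have to be found in the camera images.
- clamp: Mould clamp screwed to the table: plywood board 118 x 358 mm, 18 thick. Origin on the table below its centre line; z up, y along the clamp from the fixed blue jaw (face at y = -140 mm, 66 wide, top at z = 84 mm) to the open end (+y). A steel bar (34 wide, top at z = 28 mm, y = 12 to 166 mm) carries the sliding jaw.
- bed (a point): Point on the board's top (z = 18 mm) at the clamp's y = -75 mm, midway between two aluminium strips that are 64 mm apart (2 mm clear at each side of the mould), 8 mm high, and run from the clamp's y = -138 to -10 mm. The mould stands here.
- last_hole (a point): Nominal place of the last index hole (nearest the fixed jaw), at the bar's top, clamp y = 29 mm; the other 11 mm round holes follow every 25 mm towards +y. The bar sits in slotted screws, up to 8 mm off to either side along y, so the true holes must be found by feel. Only the last hole clamps the mould.
- jaw: Blue sliding jaw, moves along the clamp's y only, stiff: friction about 8 N. Origin on the plunger's axis at z = 18 mm, axes as the clamp's. Block 56 mm wide, top 26 mm above the origin; its upright (60 wide, top 48 mm above the origin) is 46 to 58 mm in front (-y) of the axis; the plunger's barrel is 28 mm wide at its foot, 22 above, top 41 mm above the origin.
- push_plate: Upright plate on the back of the sliding jaw, 52 mm wide, for pushing the jaw towards the fixed jaw (-y of the clamp). Origin at the middle of its lower edge, 30.5 mm above the table, axes as the clamp's; the plate rises 34 mm from there; its rubber-faced back is at +6 mm in y and it gives 1 to 2 mm. Shutting the mould takes up to about 19 N; over 25 N is too hard.
- plunger (a joint): Spring plunger, lift in m: 0 = pin fully down in a hole; 0.008 = its rounded end rides on the bar between holes; 0.013 = pulled up to its stop. The pin is 9 mm thick, its nose 7 mm; the spring pulls it down with 3.5 N at 0 and 7.4 N at 0.013. The pin falls in by itself when over a hole and free; a sideways load on the handle can hold it up.
- plunger_handle (a point): Centre of the black T handle on top of the plunger: a bar 50 mm long along the clamp's x, 10 mm wide, 10 mm high; with the pin down its centre is 77 mm above the table. Below it the stem stays clear (17 mm thick at most) down to the barrel's top at z = 59 mm.
- pad (a joint): Compression of the sprung pad in m: 0 = free, 0.0235 = bottomed. Force about 5 N + 0.2 N per mm; less than the jaw's friction, so the jaw does not spring back. The mould shut and the plunger in the last hole, it is compressed by 3 to 19 mm.
- pad_face (a point): Middle of the pad's front face (58 wide, 35 high), 92 mm in front (-y) of the plunger's axis when free, 48 mm above the table. It presses on the back of the grooved half.
- grooved_half: Loose half of the white plaster mould, 60 mm wide (x), 44 thick (y), 80 high, about 0.3 kg, standing on the table. Origin at the centre of its underside. Its mating face, with half the cavity (30 mm wide, open at the top) and two upright grooves, looks to its -y and has to face the ribbed half: its axes must point as the clamp's do.
- grooved_half_mate (a point): Middle of the grooved half's mating face, 40 mm above its underside.
- ribbed_half: Other half, same size, standing loose in the clamp with its back near the fixed jaw. Origin at the centre of its underside; its axes point as the clamp's; its mating face (its own +y) with two 4 mm ribs looks to the sliding jaw.
- ribbed_half_mate (a point): Middle of the ribbed half's mating face, 40 mm above its underside; closed, it meets point grooved_half_mate.
- slip_pot: white round pot, 72 mm wide, 75 tall; bystander, origin under its centre
- water_pot: blue round pot, 72 mm wide, 62 tall; bystander, origin under its centre
- stamp_tin: dark red flat tin, 99 x 134 x 36 mm; bystander, origin under its centre
- mallet: wooden mallet lying down, 261 x 110 x 65 mm; bystander, origin under its centre
- tape_roll: roll of masking tape lying flat, 104 mm wide, 25 tall; bystander, origin under its centre
Mind the look-alikes: they are no part of the job. Leave any purple look-alike of the grooved_half alone.

How it is judged:
By the outcome, as a careful person would: the job done as asked, in the order asked, and still so for the second after the job is handed in, with the robot touching nothing.
It also fails if it takes over 72 s, if anything falls off the work surface, if the arm or the gripper's body presses on something with over 40 N, if the wrist force passes 120 N, or if a joint passes its speed limit or range.

## Working session

There is one attempt and no reset: what is moved stays moved. The work goes in short steps, Python scripts to look and compute and a tool call to move; the robot and the scene stay as the last step left them, time stands still between calls to the robot, and variables do not carry over. Pictures are saved under pics/ and viewed, at most 12 in all, crops included, and the job is handed in when it is done.

```bash
mkdir -p pics; ls
```

Create h.py:
```python
import numpy as np, cv2
from scipy.spatial.transform import Rotation as R
from bench import ctrl
def cam(n):
    m=ctrl.camera_model(n); f=240/np.tan(np.radians(m["vertical_fov"])/2); return m,f
def world(n,dep,st=None):
    "HxWx3 world points from depth"
    m,f=cam(n); v,u=np.mgrid[0:480,0:640].astype(float)
    x=(u-m["cx"])/f; y=(v-m["cy"])/f
    if n=="wrist":
        r=np.hypot(x,y)+1e-9; t=np.tan(np.minimum(r,1.5))/r; x,y=x*t,y*t
    P=np.stack([x*dep,y*dep,dep],-1)
    if n=="wrist":
        H=np.array(m["hand_eye"]); P=P@H[:3,:3].T+H[:3,3]
        return P@R.from_rotvec(st["tool_rot"]).as_matrix().T+np.array(st["position"])
    Rm=R.from_rotvec(np.array(m["rvec"]).ravel()).as_matrix()
    return (P-np.array(m["tvec"]).ravel())@Rm
def grab(n):
    st=ctrl.get_state(); im,d=ctrl.get_image(n); return im,d,world(n,d,st),st
```

Run:
```python
from h import *
for n in("top","side","wrist"):
    im,d,W,st=grab(n); cv2.imwrite(f"pics/{n}0.png",im[:,:,::-1]); np.savez(f"{n}0.npz",im=im,d=d,W=W)
    print(n,ctrl.camera_model(n),(d>0).mean())
print(st, ctrl.grip_point_offset)
```

```text
pics
top {'vertical_fov': 56.43279406063877, 'cx': 321.1322161250467, 'cy': 243.8083373891258, 'rvec': array([ 2.17140801, -2.1847552 ,  0.09354671]), 'tvec': array([0.12240595, 0.52008858, 1.37082439])} 0.9960709635416667
side {'vertical_fov': 54.56848205681346, 'cx': 311.1714528021471, 'cy': 241.23482322978214, 'rvec': array([ 0.91407012,  2.66276556, -0.89438068]), 'tvec': array([ 0.3368927 , -0.27301411,  1.871615  ])} 0.9959342447916667
wrist {'vertical_fov': 65.70646984690485, 'cx': 315.9610950397993, 'cy': 236.2485144986674, 'hand_eye': array([[ 9.33059774e-05, -9.60334552e-01, -2.78850389e-01,
         7.71185451e-02],
       [ 9.99999802e-01,  2.62982366e-04, -5.71077181e-04,
         2.19809963e-04],
       [ 6.21757884e-04, -2.78850280e-01,  9.60334387e-01,
         1.89944818e-02],
       [ 0.00000000e+00,  0.00000000e+00,  0.00000000e+00,
         1.00000000e+00]])} 0.9899869791666667
{'time': 0.1, 'joint_positions': array([ 1.17906053,  0.32175887, -0.07006551,  1.45156396,  0.0225795 ,
        1.37080273, -0.05687936]), 'qd': array([ 0.0005571 , -0.00260687,  0.00066901, -0.00229022,  0.00169103,
        0.00070331,  0.00048054]), 'joint_torque': array([-6.47000661e-06, -4.92570841e+01, -4.05625328e-01, -3.13399494e+01,
       -6.41326653e-02,  3.94041196e-02,  9.48939146e-05]), 'position': array([ 0.25650267, -0.59704758,  0.40375846]), 'tool_rot': array([-3.07546913e+00, -6.32819026e-01,  6.74961765e-04]), 'ft_force': array([ 0.01548036, -0.01087971, -0.06043329]), 'torque': array([ 0.04882018, -0.05614771, -0.02271116]), 'grip_force': 0.0, 'grip_width': 1.0021979328962183} 0.1635
```

View pics/top0.png

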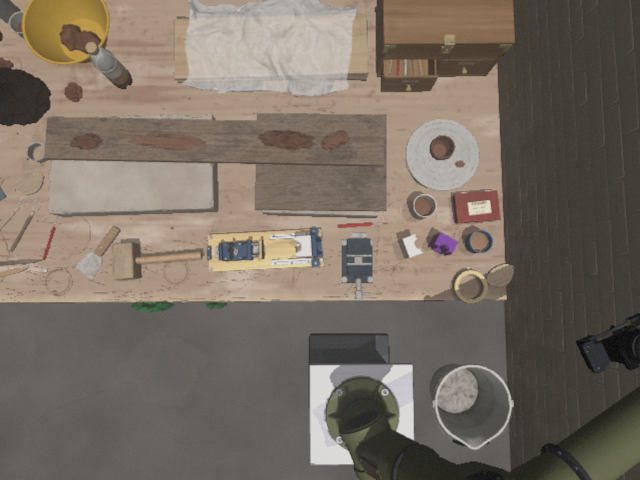

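View pics/side0.png

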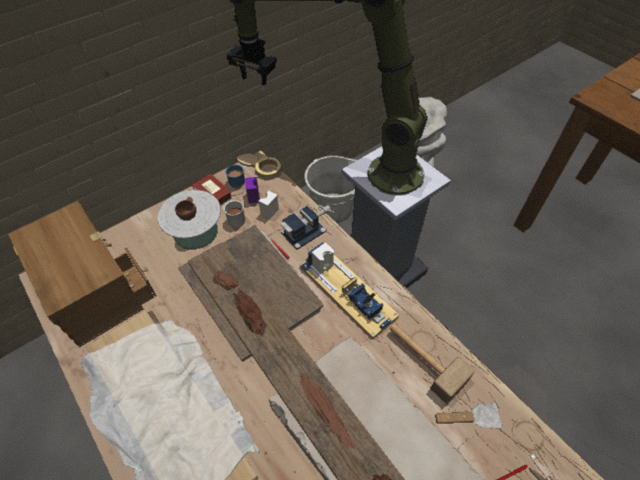

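The top view shows the clamp at px (208–323, 228–271), with its fixed jaw on the right. The loose white half is at (411,245), the purple look-alike at (443,243), and a gray vice (not part of the job) at (357,262). I'll get coarse positions next.

Run:
```python
from h import *
D=np.load("top0.npz");im=D["im"];W=D["W"]
def box(name,x0,x1,y0,y1,f):
    P=W[y0:y1,x0:x1].reshape(-1,3);C=im[y0:y1,x0:x1].reshape(-1,3).astype(int)
    m=f(C,P); P=P[m]; r=cv2.minAreaRect((P[:,:2]*1000).astype(np.float32)); print(name,m.sum(),P.mean(0).round(3),P.min(0).round(3),P.max(0).round(3),r)
box("board",195,335,222,278,lambda C,P:(C[:,0]-C[:,2]>45)&(C[:,0]>150)&(abs(P[:,2]-.018)<.008))
box("white",395,427,230,262,lambda C,P:(P[:,2]>.06))
box("purple",426,460,230,258,lambda C,P:(P[:,2]>.06))
box("ribbed",285,315,225,270,lambda C,P:(P[:,2]>.07))
box("fixedjaw",305,330,225,270,lambda C,P:(C[:,2]-C[:,0]>20)&(P[:,2]>.05))
box("jaw",213,265,230,268,lambda C,P:(C[:,2]-C[:,0]>20)&(P[:,2]>.03))
box("table",330,345,240,250,lambda C,P:C[:,0]>0)
box("vice",336,376,225,300,lambda C,P:P[:,2]>.02)
print(W[236:262:2,214:270:4,2].round(3))
cv2.imwrite("pics/topz.png",cv2.resize(im[215:280,195:475,::-1],None,fx=2.8,fy=2.8,interpolation=cv2.INTER_CUBIC))
```

```text
board 2050 [0.5   0.32  0.018] [0.438 0.114 0.01 ] [0.568 0.474 0.026] ((503.9852294921875, 293.96636962890625), (117.0582504272461, 357.09832763671875), 2.7123591899871826)
white 268 [ 0.508 -0.147  0.089] [ 0.402 -0.182  0.063] [0.544 0.12  1.41 ] ((464.12994384765625, -25.536605834960938), (59.50077438354492, 316.5540771484375), 19.866661071777344)
purple 299 [ 0.517 -0.248  0.096] [ 0.402 -0.291  0.061] [0.55 0.12 1.41] ((480.8733215332031, -80.94474792480469), (69.43903350830078, 426.6864318847656), 12.1045560836792)
ribbed 341 [0.509 0.164 0.106] [0.402 0.12  0.071] [0.542 0.196 1.41 ] ((469.55584716796875, 160.59439086914062), (144.7620849609375, 60.56361770629883), 8.135381698608398)
fixedjaw 91 [0.51  0.14  0.098] [0.402 0.12  0.076] [0.542 0.146 1.41 ] ((471.9681396484375, 135.69895935058594), (142.2025146484375, 13.950776100158691), 6.7831525802612305)
jaw 341 [0.498 0.377 0.054] [0.402 0.12  0.035] [0.527 0.428 1.41 ] ((474.58905029296875, 271.0658264160156), (326.37310791015625, 72.65995788574219), 76.88874816894531)
table 150 [0.52  0.069 0.002] [ 0.505  0.047 -0.009] [
[... 746 characters left out ...]
.017 0.052 0.045 0.08  0.045 0.045 0.04  0.044 0.064 0.033 0.03
  0.061 0.022]
 [0.016 0.026 0.056 0.049 0.084 0.061 0.042 0.043 0.045 0.07  0.025 0.028
  0.062 0.017]
 [0.017 0.031 0.056 0.041 0.083 0.076 0.048 0.047 0.043 0.067 0.029 0.019
  0.063 0.023]
 [0.017 0.014 0.059 0.043 0.082 0.059 0.043 0.045 0.038 0.069 0.03  0.028
  0.067 0.018]
 [0.026 0.021 0.052 0.046 0.075 0.047 0.042 0.042 1.41  0.064 0.04  0.056
  0.071 0.019]
 [0.015 0.029 0.055 0.043 0.078 0.045 0.043 0.046 0.063 0.067 0.05  0.05
  0.066 0.013]
 [0.02  0.016 0.06  0.053 0.046 0.047 0.045 0.043 0.047 0.067 0.021 0.018
  0.061 0.016]
 [0.02  0.019 0.02  0.044 0.031 0.022 0.017 0.028 0.017 0.015 0.014 0.02
  0.014 0.024]]
```

View pics/topz.png

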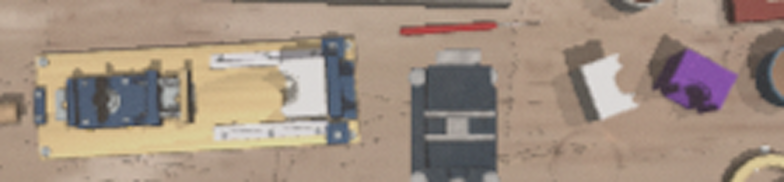

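The crop shows the white half (about 605,85) with its cavity looking right, towards world -y, and yawed roughly 20°. The purple one is beside it at (697,80). The clamp's opening faces the same way, so no half turn is needed. Next I'll refine these numbers and get the tool-axis move.

Add to h.py:
```python
def go(p,yaw=None):
    "print shift in tool axes to TCP p; yaw = world angle of tool x"
    st=ctrl.get_state(); M=R.from_rotvec(st["tool_rot"]).as_matrix(); d=M.T@(np.array(p)-st["position"])
    y0=np.arctan2(M[1,0],M[0,0]); print("tcp",st["position"].round(4),"yaw",round(y0,4),"tilt",M[:2,2].round(4),"F",st["ft_force"].round(2))
    print("move",d.round(4),"turn",None if yaw is None else round((-(yaw-y0)+np.pi)%(2*np.pi)-np.pi,4))
def rect(P): return cv2.minAreaRect((P[:,:2]*1000).astype(np.float32))
```

Run:
```python
from h import *
for n,bx in(("top",dict(white=(395,427,230,262),ribbed=(285,315,225,270),vice=(336,376,225,300),pot=(410,440,190,222))),("side",dict(white=(255,282,185,222)))):
    D=np.load(n+"0.npz");W=D["W"]
    for k,(a,b,c,d) in bx.items():
        P=W[c:d,a:b].reshape(-1,3);P=P[(P[:,2]>.06)&(P[:,2]<.13)]
        if len(P):print(n,k,len(P),np.median(P,0).round(3),np.percentile(P,97,axis=0).round(3),rect(P))
go([.5,-.10,.40],np.pi/2+.2)
```

```text
top white 266 [ 0.507 -0.148  0.08 ] [ 0.538 -0.128  0.085] ((510.34686279296875, -153.42697143554688), (59.5021858215332, 44.573211669921875), 19.884597778320312)
top ribbed 345 [0.511 0.164 0.097] [0.538 0.191 0.102] ((510.66461181640625, 168.2992401123047), (63.12421798706055, 56.01348876953125), 0.19457805156707764)
top vice 1018 [0.481 0.009 0.091] [0.544 0.041 0.098] ((451.85284423828125, 8.264617919921875), (71.63272857666016, 196.2251739501953), 88.43565368652344)
top pot 114 [ 0.638 -0.202  0.073] [ 0.666 -0.161  0.08 ] ((634.0712890625, -194.21055603027344), (72.61273193359375, 70.39466094970703), 0.389011025428772)
side white 195 [ 0.514 -0.141  0.076] [ 0.542 -0.121  0.083] ((520.2718505859375, -170.40951538085938), (66.28414916992188, 98.75161743164062), 23.028785705566406)
tcp [ 0.2565 -0.5971  0.4039] yaw 0.4058 tilt [-0.0007  0.0012] F [-0.32 -0.94 -0.83]
move [ 0.42   -0.3606  0.0044] turn -1.365
```

Units first: shifts go in mm. So 0.42 m is 420, -0.36 m is -360.

>>> inch_along --motion '[[[420, -360, 5, -1.51, 1], [420, -360, 5, -1.51, 1], [420, -360, 5, -1.51, 1], [420, -360, 5, -1.51, 1], [420, -360, 5, -1.51, 1], [420, -360, 5, -1.51, 1], [420, -360, 5, -1.51, 1], [420, -360, 5, -1.51, 1], [420, -360, 5, -1.51, 1], [420, -360, 5, -1.51, 1], [420, -360, 5, -1.51, 1], [420, -360, 5, -1.51, 1], [420, -360, 5, -1.51, 1], [420, -360, 5, -1.51, 1], [420, -360, 5, -1.51, 1], [420, -360, 5, -1.51, 1]]]' --grip_n 40

```text
time: 1.75
position: [0.4999, -0.1022, 0.3996]
tool_rot: [-1.811, -2.567, 0.001]
ft_force: [0.6, -0.3, -0.5]
grip_width: 1.0
grip_force: 0.0
```

Run:
```python
from h import *
im,d,W,st=grab("wrist");print(st["joint_positions"].round(2)); cv2.imwrite("pics/w1.png",im[:,:,::-1]);np.savez("w1.npz",im=im,d=d,W=W)
h=(W[...,2]>.065)&(W[...,2]<.095)&(im.min(2)>150)&(d>0)
n,l,s,c=cv2.connectedComponentsWithStats(cv2.morphologyEx(h.astype(np.uint8),cv2.MORPH_OPEN,np.ones((3,3))))
for i in range(1,n):
    if s[i,4]>300:
        P=W[l==i]; print(s[i],np.median(P,0).round(4),rect(P))
go([.510,-.153,.05+.1635],np.pi/2+.347)
```

```text
[ 0.72  0.06 -0.59  1.78  0.03  1.31  0.47]
[ 450   35   73  176 1791] [0.6157 0.0255 0.0665] ((615.8233032226562, 40.284523010253906), (183.60641479492188, 12.2883939743042), 88.17623138427734)
[198  39  28  22 433] [0.3661 0.0099 0.0678] ((366.1903076171875, 10.728126525878906), (23.803930282592773, 16.798982620239258), 1.3453655242919922)
[ 398   84   36   62 1169] [0.5426 0.0102 0.0927] ((542.8463134765625, 10.548115730285645), (16.83033561706543, 49.096580505371094), 0.7067347764968872)
[ 274  256   70   45 2568] [ 0.5088 -0.147   0.0809] ((511.8274841308594, -151.96002197265625), (60.09726333618164, 45.134578704833984), 19.70512580871582)
tcp [ 0.5    -0.102   0.3997] yaw 1.9133 tilt [-0.0002 -0.0003] F [-0.43 -1.32 -0.87]
move [-0.0514 -0.0077  0.1862] turn -0.0045
```

View pics/w1.png

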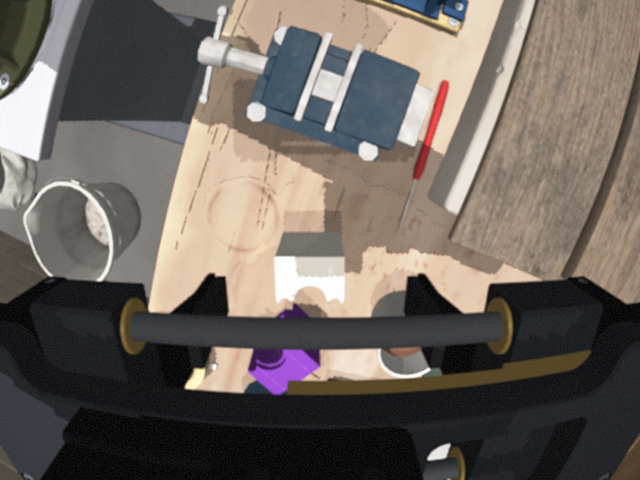

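The wrist view shows the white half at (310,277), its cavity looking down the image (world -y). Its top measures z=0.081 and the pose agrees with the top camera. Now grasping.

Converted, 0.19 m is 190, -0.0513 m is -51.3.

>>> inch_along --motion '[[[-51.3, -6.6, 50, -0.003, 1], [-51.3, -6.6, 80, -0.003, 1], [-51.3, -6.6, 120, -0.003, 1], [-51.3, -6.6, 160, -0.003, 1], [-51.3, -6.6, 190, -0.003, 1], [-51.3, -6.6, 190, -0.003, 1], [-51.3, -6.6, 190, -0.003, 1], [-51.3, -6.6, 190, -0.003, 0], [-51.3, -6.6, 190, -0.003, 0], [-51.3, -6.6, 190, -0.003, 0], [-51.3, -6.6, 190, -0.003, 0], [-51.3, -6.6, 190, -0.003, 0], [-51.3, -6.6, 190, -0.003, 0], [-51.3, -6.6, 190, -0.003, 0]]]' --grip_n 40

```text
time: 3.2
position: [0.5117, -0.1513, 0.2104]
tool_rot: [1.803, 2.572, -0.001]
ft_force: [-1.9, -0.6, 5.4]
grip_width: 0.686
grip_force: 40.0
```

>>> inch_along --motion '[[[0, 0, -60, 0, 0], [0, 0, -120, 0, 0], [0, 0, -160, 0, 0], [0, 0, -160, 0, 0]]]'

```text
time: 3.6
position: [0.5131, -0.151, 0.3755]
tool_rot: [1.798, 2.565, 0.003]
ft_force: [0.6, 0.5, -2.2]
grip_width: 0.688
grip_force: 40.0
```

Run:
```python
from h import *
go([.47,.22,.36],np.pi/2+np.radians(2.7))
```

```text
tcp [ 0.5131 -0.151   0.3755] yaw 1.919 tilt [ 0.009  -0.0036] F [ 0.57  0.47 -2.21]
move [0.3635 0.086  0.0138] turn 0.3011
```

Converted, 0.37 m is 370, 0.126 m is 126.

>>> inch_along --motion '[[[370, 126, -10, 0.301, 0], [370, 126, -10, 0.301, 0], [370, 126, -10, 0.301, 0], [370, 126, -10, 0.301, 0], [370, 126, -10, 0.301, 0], [370, 126, -10, 0.301, 0], [370, 126, -10, 0.301, 0], [370, 126, -10, 0.301, 0], [370, 126, -10, 0.301, 0], [370, 126, -10, 0.301, 0], [370, 126, -10, 0.301, 0], [370, 126, -10, 0.301, 0]]]'

```text
time: 4.8
position: [0.5043, 0.2377, 0.379]
tool_rot: [2.172, 2.27, -0.002]
ft_force: [0.4, 0.4, -2.2]
grip_width: 0.683
grip_force: 40.0
```

Run:
```python
from h import *
im,d,W,st=grab("wrist");print(st["joint_positions"].round(2),st["ft_force"]); cv2.imwrite("pics/w2.png",im[:,:,::-1]);np.savez("w2.npz",im=im,d=d,W=W)
go([.5075,.219,.25],np.pi/2+np.radians(2.7))
C=im.astype(int)
m=(C[...,0]-C[...,2]>45)&(C[...,0]>120)&(abs(W[...,2]-.018)<.006)&(abs(W[...,0]-.504)<.1)
P=W[m];print("board",m.sum(),rect(P),np.median(P,0).round(4))
```

```text
[ 0.26  0.23 -0.85  1.7   0.18  1.3  -0.58] [ 0.43707773  0.37192639 -2.20869794]
tcp [0.5042 0.2379 0.3792] yaw 1.6148 tilt [-0.0005 -0.0011] F [ 0.77 -0.13 -3.21]
move [-0.0188  0.0025  0.1292] turn -0.0031
board 17127 ((504.1180725097656, 322.371826171875), (118.83247375488281, 239.62496948242188), 2.7348239421844482) [0.5076 0.3089 0.019 ]
```

View pics/w2.png

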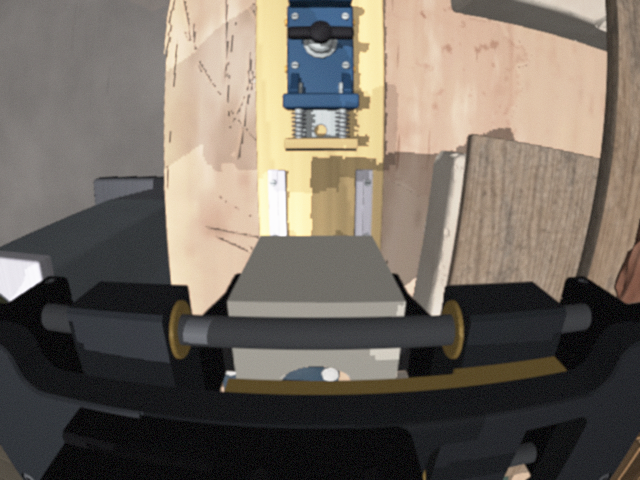

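The wrist view shows the strips at (277,203) and (364,203), the pad at (320,143) and the T handle at (320,33). The held block hides the ribbed half. Now measuring the strips, handle and ribbed half.

Add to h.py:
```python
TH=np.radians(2.72); CX=np.array([np.cos(TH),np.sin(TH)]); CY=np.array([-np.sin(TH),np.cos(TH)])
C0=np.array([.504,.294])
def cl(P): q=P[...,:2]-C0; return np.stack([q@CX,q@CY,P[...,2]],-1)*1000
```

Run:
```python
from h import *
for n in("w2","top0"):
    D=np.load(n+".npz");im=D["im"].astype(int);Q=cl(D["W"]);sat=im.max(2)-im.min(2)
    ins=(abs(Q[...,0])<75)&(Q[...,1]>-190)&(Q[...,1]<190)&(D["d"]>0)
    def rep(k,m):
        m=m&ins; P=Q[m]
        if len(P)>5: print(n,k,len(P),np.median(P,0).round(1),np.percentile(P,[2,98],axis=0).round(1).tolist())
    g=(sat<35)&(im.min(2)>110)&(abs(Q[...,2]-25)<7)&(Q[...,1]<-25 if n=="w2" else Q[...,1]<0)
    rep("stripL",g&(Q[...,0]<0)&(Q[...,0]>-55)); rep("stripR",g&(Q[...,0]>0)&(Q[...,0]<55))
    rep("ribbed",(sat<30)&(im.min(2)>130)&(Q[...,2]>85)&(Q[...,2]<115))
    b=(im[...,2]-im[...,0]>20)
    rep("fixjaw",b&(Q[...,1]<-100)&(Q[...,2]>70)&(Q[...,2]<100)); rep("jawtop",b&(Q[...,1]>0)&(abs(Q[...,2]-44)<6))
    rep("upright",b&(Q[...,1]>0)&(abs(Q[...,2]-66)<6)); rep("handle",(im.max(2)<75)&(abs(Q[...,2]-82)<10)&(Q[...,1]>0))
    rep("padtop",(Q[...,2]>58)&(Q[...,2]<73)&(Q[...,1]>-20)&(Q[...,1]<60)&~b)
    rep("board",(im[...,0]-im[...,2]>45)&(im[...,0]>120)&(abs(Q[...,2]-18)<6))
```

```text
w2 stripL 992 [-38.5 -50.9  21.9] [[-47.1, -75.9, 18.4], [-30.4, -25.9, 28.2]]
w2 stripR 934 [ 41.9 -50.4  22.4] [[33.6, -75.8, 19.7], [49.8, -26.1, 28.3]]
w2 jawtop 3621 [ 1.7 83.  45.6] [[-24.6, 54.3, 43.9], [27.6, 128.8, 48.2]]
w2 upright 1393 [ 2.1 46.3 66.6] [[-25.0, 39.3, 60.8], [29.3, 129.2, 68.3]]
w2 handle 935 [ 1.4 95.3 83.3] [[-21.4, 89.0, 77.1], [24.3, 102.5, 86.0]]
w2 padtop 975 [ 1.3 10.1 66.7] [[-27.3, 5.2, 62.2], [29.5, 44.4, 68.2]]
w2 board 17127 [ 2.6 15.  19. ] [[-55.5, -74.8, 17.3], [58.8, 141.8, 20.6]]
top0 stripL 216 [-38.4 -93.4  23. ] [[-52.1, -171.9, 18.5], [-4.6, -20.0, 30.8]]
top0 stripR 191 [ 39.7 -80.2  22.9] [[4.6, -174.6, 18.3], [52.1, -19.8, 30.6]]
top0 ribbed 271 [ 1.000e-01 -1.254e+02  9.810e+01] [[-29.5, -144.2, 88.8], [28.5, -101.6, 103.2]]
top0 fixjaw 90 [   0.8 -153.8   84.2] [[-31.9, -159.8, 77.8], [30.8, -148.0, 90.5]]
top0 jawtop 232 [-2.1 81.2 44. ] [[-26.4, 52.6, 39.3], [22.6, 125.6, 49.1]]
top0 upright 86 [-1.4 46.  64.5] [[-26.1, 38.8, 61.0], [22.9, 133.5, 70.5]]
top0 handle 34 [-0.5 95.9 82.1] [[-22.2, 89.7, 76.1], [20.3, 100.9, 86.5]]
top0 padtop 96 [ 4.8  9.2 64.8] [[-28.3, 2.2, 58.9], [28.9, 51.8, 72.0]]
top0 board 1976 [-5.9 14.3 17.9] [[-57.3, -136.9, 12.9], [57.0, 170.6, 23.1]]
```

Run:
```python
from h import *
for n in("w2","top0"):
    D=np.load(n+".npz");im=D["im"].astype(int);Q=cl(D["W"]);sat=im.max(2)-im.min(2)
    g=(sat<35)&(im.min(2)>110)&(abs(Q[...,2]-25)<8)&(D["d"]>0)
    for s,o in((-40,0),(40,0)):
        m=g&(abs(Q[...,0]-s)<7)&(abs(Q[...,1])<160)
        h,e=np.histogram(Q[m][:,1],bins=np.arange(-170,20,4)); print(n,s,[(int(a),int(b)) for a,b in zip(e,h)])
    b=(im[...,2]-im[...,0]>20)
    for k,c,z in(("fix",-150,84),("upr",46,66)):
        m=b&(abs(Q[...,1]-c)<14)&(abs(Q[...,2]-z)<7)
        print(n,k,np.percentile(Q[m][:,1],[3,50,97]).round(1) if m.any() else 0)
im,W=[np.load("top0.npz")[k] for k in("im","W")];Q=cl(W)
bd=(im[...,0].astype(int)-im[...,2]>45)&(im[...,0]>150)&(abs(Q[...,2]-18)<8)&(abs(Q[...,0])<70)&(abs(Q[...,1])<200)
print("board y",np.percentile(Q[bd][:,1],[.2,1,99,99.8]))
```

```text
w2 -40 [(-170, 0), (-166, 0), (-162, 0), (-158, 0), (-154, 0), (-150, 0), (-146, 0), (-142, 0), (-138, 0), (-134, 0), (-130, 0), (-126, 0), (-122, 0), (-118, 0), (-114, 0), (-110, 0), (-106, 0), (-102, 0), (-98, 0), (-94, 0), (-90, 0), (-86, 0), (-82, 0), (-78, 45), (-74, 54), (-70, 57), (-66, 59), (-62, 57), (-58, 58), (-54, 55), (-50, 60), (-46, 62), (-42, 58), (-38, 57), (-34, 62), (-30, 57), (-26, 61), (-22, 61), (-18, 57), (-14, 0), (-10, 0), (-6, 0), (-2, 0), (2, 0), (6, 0), (10, 0), (14, 0)]
w2 40 [(-170, 0), (-166, 0), (-162, 0), (-158, 0), (-154, 0), (-150, 0), (-146, 0), (-142, 0), (-138, 0), (-134, 0), (-130, 0), (-126, 0), (-122, 0), (-118, 0), (-114, 0), (-110, 0), (-106, 0), (-102, 0), (-98, 0), (-94, 0), (-90, 0), (-86, 0), (-82, 0), (-78, 39), (-74, 51), (-70, 57), (-66, 60), (-62, 60), (-58, 58), (-54, 60), (-50, 62), (-46, 59), (-42, 56), (-38, 66), (-34, 62), (-30, 56), (-26, 60), (-22, 62), (-18, 59), (-14, 0), (-10, 0), (-6, 0), (-2, 0), (2, 0), (6, 0), (10, 0), (14, 0)]
w2 fix 0
w2 upr [39.3 45.5 56.7]
top0 -40 [(-170, 0), (-166, 0), (-162, 0), (-158, 0), (-154,
[... 343 characters left out ...]
 4), (-18, 3), (-14, 0), (-10, 0), (-6, 0), (-2, 0), (2, 0), (6, 0), (10, 0), (14, 0)]
top0 40 [(-170, 0), (-166, 0), (-162, 0), (-158, 0), (-154, 0), (-150, 0), (-146, 0), (-142, 1), (-138, 3), (-134, 3), (-130, 4), (-126, 3), (-122, 3), (-118, 6), (-114, 2), (-110, 3), (-106, 4), (-102, 3), (-98, 4), (-94, 4), (-90, 7), (-86, 4), (-82, 4), (-78, 4), (-74, 7), (-70, 3), (-66, 4), (-62, 7), (-58, 6), (-54, 4), (-50, 5), (-46, 10), (-42, 3), (-38, 5), (-34, 7), (-30, 4), (-26, 4), (-22, 5), (-18, 3), (-14, 0), (-10, 0), (-6, 0), (-2, 0), (2, 0), (6, 0), (10, 0), (14, 0)]
top0 fix [-159.7 -153.9 -148.2]
top0 upr [38.6 43.1 50.2]
board y [-177.97676254 -174.64108372  174.76798532  177.60578138]
```

```bash
sed -i 's/^C0=.*/C0=np.array([.5053,.2891])/' h.py; python3 -c "
from h import *
go([.5084,.2232,.246],np.pi/2+TH)"
```

```text
tcp [0.5042 0.2379 0.3792] yaw 1.6148 tilt [-0.0005 -0.0011] F [ 0.77 -0.13 -3.21]
move [-0.0147  0.0036  0.1332] turn -0.0035
```

Converted, 0.133 m is 133, 0.11 m is 110.

>>> inch_along --motion '[[[-14.7, 3.6, 40, -0.0035, 0], [-14.7, 3.6, 80, -0.0035, 0], [-14.7, 3.6, 110, -0.0035, 0], [-14.7, 3.6, 133, -0.0035, 0], [-14.7, 3.6, 133, -0.0035, 0], [-14.7, 3.6, 133, -0.0035, 0], [-14.7, 3.6, 133, -0.0035, 0]]]'

```text
time: 5.55
position: [0.5089, 0.2252, 0.2485]
tool_rot: [2.165, 2.275, 0.004]
ft_force: [0.3, 0.1, -2.4]
grip_width: 0.689
grip_force: 40.0
```

Run:
```python
from h import *
im,d,W,st=grab("wrist"); cv2.imwrite("pics/w3.png",im[:,:,::-1]);np.savez("w3.npz",im=im,d=d,W=W)
Q=cl(W);go([.5084,.2232,.2284],np.pi/2+TH)
sat=np.ptp(im.astype(int),axis=2);ok=d>0
for y in(-40,-34,-28,-22):
    r=ok&(abs(Q[...,1]-y)<3)
    for s in(-1,1):
        m=r&(sat<35)&(im.min(2)>110)&(abs(Q[...,2]-25)<6)&(abs(Q[...,0]-s*40)<14)
        print(y,s,m.sum(),np.percentile(Q[m][:,0],[2,98]).round(1) if m.any() else 0)
# back face of held block
m=ok&(sat<40)&(abs(Q[...,1]+44)<8)&(Q[...,2]>34)&(Q[...,2]<95)&(abs(Q[...,0])<40)
for z in(42,50,60,70):
    k=m&(abs(Q[...,2]-z)<4); print(z,k.sum(),np.percentile(Q[k],[1,50,99],axis=0).round(1).tolist() if k.any() else 0)
```

```text
tcp [0.5089 0.2252 0.2486] yaw 1.6206 tilt [0.0031 0.0007] F [-0.33  0.01 -1.7 ]
move [-0.002  -0.0006  0.0202] turn 0.0023
-40 -1 237 [-46.4 -31.7]
-40 1 246 [33.6 48.2]
-34 -1 241 [-46.6 -32. ]
-34 1 253 [33.4 48.7]
-28 -1 258 [-46.8 -31.8]
-28 1 254 [33.3 48.3]
-22 -1 183 [-47.2 -31.7]
-22 1 179 [33.5 48.4]
42 383 [[-27.7, -42.5, 39.2], [2.3, -42.1, 42.5], [31.3, -41.7, 45.9]]
50 540 [[-27.3, -42.6, 46.1], [2.3, -41.9, 50.4], [30.8, -41.5, 54.0]]
60 577 [[-27.7, -42.5, 56.1], [1.3, -42.1, 59.9], [30.9, -41.6, 63.9]]
70 814 [[-27.8, -42.6, 66.1], [1.3, -42.0, 70.0], [31.3, -41.4, 73.9]]
```

View pics/w3.png

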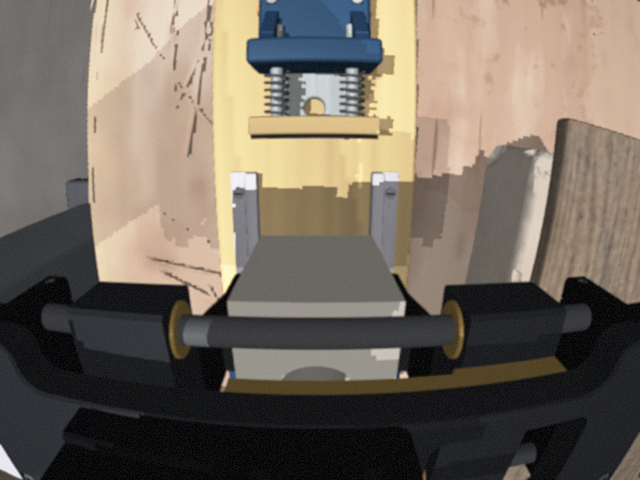

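The block's bottom corners are at (247,237) and (382,237), and the strips' inner edges at (257,205) and (371,205). The block sits about 0.9 mm towards +x, partly because it hasn't settled. I'll settle it, nudge it and lower.

Converted, 0.002 m is 2, 0.006 m is 6.

>>> inch_along --motion '[[[0, -0.4, 2, 0, 0], [0, -0.4, 4, 0, 0], [0, -0.4, 6, 0, 0], [0, -0.4, 6, 0, 0], [0, -0.4, 6, 0, 0]]]'

```text
time: 6.1
position: [0.5076, 0.2251, 0.2406]
tool_rot: [-2.164, -2.277, 0.0]
ft_force: [-0.1, -0.0, -2.3]
grip_width: 0.69
grip_force: 40.0
```

Run:
```python
from h import *
im,d,W,st=grab("wrist")
Q=cl(W);go([.5084,.2232,.2284],np.pi/2+TH);print("tcp cl",cl(st["position"]))
sat=np.ptp(im.astype(int),axis=2);ok=d>0
for s in(-1,1):
        m=ok&(abs(Q[...,1]+30)<8)&(sat<35)&(im.min(2)>110)&(abs(Q[...,2]-25)<6)&(abs(Q[...,0]-s*40)<14)
        print(s,m.sum(),np.percentile(Q[m][:,0],[2,98]).round(1))
m=ok&(sat<40)&(abs(Q[...,1]+44)<8)&(Q[...,2]>30)&(Q[...,2]<85)&(abs(Q[...,0])<40)
for z in(35,42,50,60,70):
    k=m&(abs(Q[...,2]-z)<4); print(z,k.sum(),np.percentile(Q[k],[1,50,99],axis=0).round(1).tolist() if k.any() else 0)
```

```text
tcp [0.5076 0.2251 0.2407] yaw 1.6214 tilt [-0.0002 -0.0001] F [ 0.09  0.18 -2.77]
move [-0.002   0.0007  0.0123] turn 0.0031
tcp cl [ -0.77656066 -64.04465419 240.61777874]
-1 692 [-47.2 -31.9]
1 661 [33.4 48.4]
35 436 [[-29.6, -42.7, 31.2], [0.8, -42.2, 35.3], [29.1, -41.8, 38.8]]
42 533 [[-29.3, -42.7, 38.1], [0.8, -42.1, 42.6], [28.9, -41.6, 46.0]]
50 622 [[-29.8, -42.7, 46.1], [-1.2, -42.3, 49.6], [29.0, -41.6, 53.9]]
60 782 [[-29.8, -42.8, 56.2], [0.2, -42.1, 60.8], [29.0, -41.6, 63.9]]
70 781 [[-29.6, -42.7, 66.2], [-0.2, -42.2, 70.1], [29.3, -41.7, 73.9]]
```

>>> inch_along --motion '[[[-1, 0.9, 0, 0.002, 0], [-1, 0.9, 1, 0.002, 0], [-1, 0.9, 3, 0.002, 0], [-1, 0.9, 5, 0.002, 0], [-1, 0.9, 6.5, 0.002, 0], [-1, 0.9, 8, 0.002, 0], [-1, 0.9, 8, 0.002, 0]]]'

```text
time: 6.85
position: [0.5085, 0.2241, 0.2324]
tool_rot: [-2.167, -2.275, 0.001]
ft_force: [0.3, 0.8, -2.6]
grip_width: 0.691
grip_force: 40.0
```

```bash
python3 -c "
from h import *
s=ctrl.get_state();print(cl(s['position']),s['ft_force'])"
```

```text
[ 9.12794865e-02 -6.50966883e+01  2.32432327e+02] [ 0.28725661  0.79088689 -2.57813936]
```

>>> inch_along --motion '[[[0, 0, 1.5, 0, 0], [0, 0, 2.5, 0, 0], [0, 0, 3.5, 0, 0], [0, 0, 4.2, 0, 0], [0, 0, 4.2, 0, 0]]]'

```text
time: 7.35
position: [0.5086, 0.2241, 0.2286]
tool_rot: [2.167, 2.275, 0.0]
ft_force: [-0.6, 0.3, -1.2]
grip_width: 0.686
grip_force: 40.0
```

>>> inch_along --motion '[[[0, 0, 0.8, 0, 0], [0, 0, 0.8, 0, 0], [0, 0, 0.8, 0, 0.85], [0, 0, 0.8, 0, 0.95], [0, 0, 0.8, 0, 0.95], [0, 0, 0.8, 0, 0.95]]]'

```text
time: 7.95
position: [0.5087, 0.2241, 0.2276]
tool_rot: [-2.167, -2.275, -0.0]
ft_force: [0.2, -0.8, 0.4]
grip_width: 0.924
grip_force: 0.0
```

>>> inch_along --motion '[[[0, 0, -30, 0, 0.95], [0, 0, -70, 0, 0.95], [0, 0, -120, 0, 0.95], [50, 0, -130, 0, 0.95], [100, 0, -130, 0, 0.95], [100, 0, -130, 0, 0.95], [100, 0, -130, 0, 0.95]]]'

```text
time: 8.65
position: [0.5027, 0.3259, 0.3575]
tool_rot: [-2.161, -2.278, 0.0]
ft_force: [-0.1, -1.4, 0.9]
grip_width: 0.951
grip_force: 0.0
```

Run:
```python
from h import *
im,d,W,st=grab("wrist"); cv2.imwrite("pics/w4.png",im[:,:,::-1]);np.savez("w4.npz",im=im,d=d,W=W)
Q=cl(W);go([.5084,.2232,.2284],np.pi/2+TH);print(st["joint_positions"].round(2))
sat=np.ptp(im.astype(int),axis=2);ok=d>0
m=ok&(sat<40)&(abs(Q[...,2]-98)<6)&(im.min(2)>120)&(abs(Q[...,0])<45)&(Q[...,1]<-30)
print("tops",m.sum(),np.percentile(Q[m],[1,50,99],axis=0).round(1).tolist())
m&=Q[...,1]>-93
r=rect(Q[m]/1000); print("grooved top",r)
m=ok&(im.max(2)<75)&(abs(Q[...,2]-82)<10)&(Q[...,1]>50)
print("handle",m.sum(),np.percentile(Q[m],[1,50,99],axis=0).round(1).tolist())
```

```text
tcp [0.5036 0.3241 0.3572] yaw 1.6204 tilt [-0.0007 -0.0008] F [ 0.21  0.36 -0.21]
move [-1.009e-01 -1.000e-04  1.288e-01] turn 0.0021
[ 0.08  0.36 -0.86  1.62  0.28  1.29 -0.77]
tops 2189 [[-28.6, -75.7, 97.5], [0.9, -59.4, 99.0], [30.3, -46.0, 100.3]]
grooved top ((0.6923465728759766, -63.380104064941406), (60.38956069946289, 35.830360412597656), 0.11364156752824783)
handle 2376 [[-21.9, 53.1, 80.8], [262.3, 105.0, 85.1], [276.6, 258.5, 91.7]]
```

View pics/w4.png

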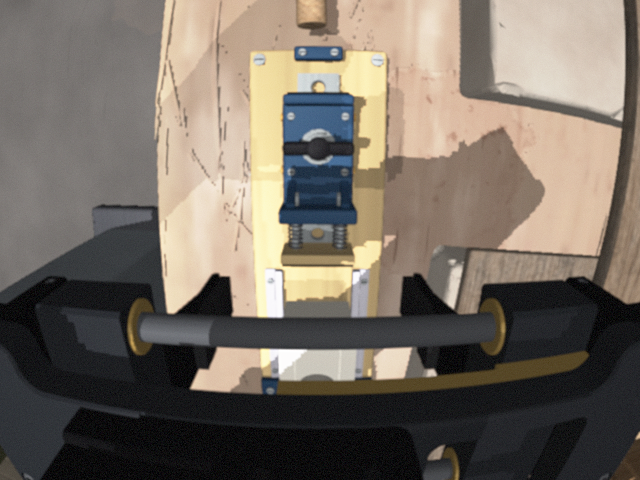

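The block stands between the strips at (318,350), aligned and with its top at z≈98. The T handle is at (318,149), and bar holes show at (319,87) and (317,232). I'll locate the holes and the handle.

Run:
```python
from h import *
D=np.load("w4.npz");im=D["im"].astype(int);Q=cl(D["W"]);d=D["d"]
m=(im.max(2)<75)&(abs(Q[...,2]-82)<8)&(abs(Q[...,0])<32)&(Q[...,1]>80)&(Q[...,1]<120)&(d>0)
print("handle",m.sum(),np.percentile(Q[m],[2,50,98],axis=0).round(1).tolist(),rect(Q[m]/1000))
br=((im[...,0]-im[...,2])>35).astype(np.uint8)
for (u0,u1,v0,v1) in((308,330,80,98),(307,327,224,242)):
    s=br[v0:v1,u0:u1]; n,l,st,c=cv2.connectedComponentsWithStats(s)
    for i in range(1,n):
        if st[i,4]>15:
            uv=c[i]+[u0,v0]; a,b=int(round(uv[0])),int(round(uv[1])); k=l==i
            q=Q[v0:v1,u0:u1][k]; print(uv,st[i],"pts",np.median(q,0).round(1),q.min(0).round(1),q.max(0).round(1))
b=(im[...,2]-im[...,0]>20)&(d>0)&(abs(Q[...,0])<32)
for k,c,z in(("upr",53,66),("plate",145,62)):
    k2=b&(abs(Q[...,1]-c)<22)&(abs(Q[...,2]-z)<5); print(k,k2.sum(),np.percentile(Q[k2],[2,50,98],axis=0).round(1).tolist() if k2.any() else 0)
go([*(C0+CY*.1005),.081+.1635],TH)
go([*(C0+CY*.1005),.081+.1635],TH+np.pi)
```

```text
handle 1035 [[-22.0, 96.0, 80.8], [0.6, 102.2, 83.3], [23.4, 108.4, 86.0]] ((0.6928043365478516, 101.86483764648438), (48.06452560424805, 14.428434371948242), 0.9286546111106873)
[318.43119266  87.25688073] [  5   2  12  11 109] pts [  0.6 151.9  19.2] [ -3.6 142.9  17.2] [  5.7 156.4  63.3]
[317.13235294 232.51470588] [ 5  5 11  8 68] pts [ 0.5 24.5 19.1] [-4.  21.1 17.6] [ 4.9 28.  20.6]
upr 1328 [[-26.2, 45.2, 61.7], [1.0, 51.8, 66.7], [27.6, 61.1, 68.2]]
plate 752 [[-23.4, 134.0, 59.9], [0.5, 137.5, 65.3], [24.4, 141.5, 66.7]]
tcp [0.5036 0.3241 0.3572] yaw 1.6204 tilt [-0.0007 -0.0008] F [ 0.21  0.36 -0.21]
move [0.0656 0.0003 0.1126] turn 1.5729
tcp [0.5036 0.3241 0.3572] yaw 1.6204 tilt [-0.0007 -0.0008] F [ 0.21  0.36 -0.21]
move [0.0656 0.0003 0.1126] turn -1.5687
```

The pin sits in a hole at y≈102 and the last hole shows at about 25–27, so the last hole is 75 mm from the present pin place. Turning to grip the T handle.

Units first: shifts go in mm. So 0.0666 m is 66.6, 0.0009 m is 0.9.

>>> inch_along --motion '[[[66.6, 0.9, 40, -1.57, 0.3], [66.6, 0.9, 40, -1.57, 0.3], [66.6, 0.9, 40, -1.57, 0.3], [66.6, 0.9, 40, -1.57, 0.3], [66.6, 0.9, 40, -1.57, 0.3], [66.6, 0.9, 40, -1.57, 0.3], [66.6, 0.9, 40, -1.57, 0.3], [66.6, 0.9, 40, -1.57, 0.3], [66.6, 0.9, 40, -1.57, 0.3], [66.6, 0.9, 40, -1.57, 0.3], [66.6, 0.9, 40, -1.57, 0.3], [66.6, 0.9, 40, -1.57, 0.3], [66.6, 0.9, 40, -1.57, 0.3]]]'

```text
time: 10.0
position: [0.5022, 0.3892, 0.3172]
tool_rot: [0.069, -3.141, 0.002]
ft_force: [1.7, 1.2, -0.2]
grip_width: 0.302
grip_force: 0.0
```

Run:
```python
from h import *
im,d,W,st=grab("wrist"); cv2.imwrite("pics/w5.png",im[:,:,::-1]);Q=cl(W)
go([*(C0+CY*.1015+CX*.0006),.2445],TH+np.pi);print(st["joint_positions"].round(2),st["grip_width"],cl(st["position"]))
m=(im.max(2)<75)&(abs(Q[...,2]-82)<8)&(abs(Q[...,0])<32)&(Q[...,1]>80)&(Q[...,1]<120)&(d>0)
if m.any():print("handle",m.sum(),np.percentile(Q[m],[2,50,98],axis=0).round(1).tolist(),rect(Q[m]/1000))
```

```text
tcp [0.502  0.3895 0.3174] yaw -3.097 tilt [ 0.0001 -0.0011] F [-0.24 -0.45  0.72]
move [0.0009 0.0011 0.0729] turn -0.0029
[ 0.12  0.61 -1.14  1.57  0.57  1.33  0.52] 0.30221635573099254 [  1.6640254  100.13857708 317.23305729]
handle 1309 [[-23.8, 95.2, 79.7], [-1.9, 101.9, 83.4], [22.0, 108.6, 85.9]] ((-0.1874256134033203, 101.82798767089844), (49.37554931640625, 15.883089065551758), 1.5797785520553589)
```

View pics/w5.png

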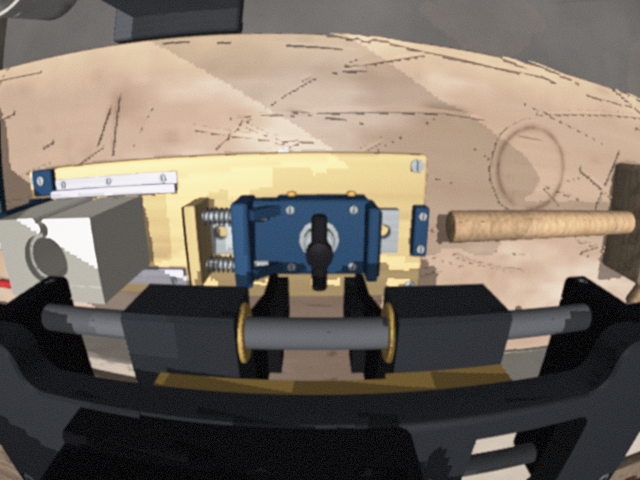

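The handle bar (vertical in the image at 320,250) lies midway between the fingertips at columns 285 and 350. Descending and gripping.

>>> inch_along --motion '[[[1.2, 1.4, 30, -0.003, 0.3], [1.2, 1.4, 50, -0.003, 0.3], [1.2, 1.4, 65, -0.003, 0.3], [1.2, 1.4, 72.5, -0.003, 0.3], [1.2, 1.4, 72.5, -0.003, 0.3]]]' --grip_n 40

```text
time: 10.55
position: [0.5001, 0.3916, 0.2444]
tool_rot: [0.079, -3.139, 0.002]
ft_force: [0.1, -0.0, -0.2]
grip_width: 0.3
grip_force: 0.0
```

>>> inch_along --motion '[[[0, 0, 0, 0, 0], [0, 0, 0, 0, 0], [0, 0, 0, 0, 0], [0, 0, 0, 0, 0], [0, 0, 0, 0, 0]]]'

```text
time: 11.05
position: [0.5006, 0.3913, 0.2461]
tool_rot: [-0.078, 3.14, -0.003]
ft_force: [-1.7, -4.6, 5.5]
grip_width: 0.174
grip_force: 40.0
```

```bash
python3 -c "
from h import *
s=ctrl.get_state();print(cl(s['position']),s['ft_force'])"
```

```text
[1.12308836e-01 1.02286277e+02 2.46066720e+02] [-1.65072473 -4.62660884  5.46425444]
```

Converted, -0.008 m is -8, -0.006 m is -6.

>>> inch_along --motion '[[[0, 0, -2, 0, 0], [0, 0, -4, 0, 0], [0, 0, -6, 0, 0], [0, 0, -8, 0, 0], [0, 0, -8, 0, 0]]]'

```text
time: 11.55
position: [0.5005, 0.3912, 0.2528]
tool_rot: [-0.079, 3.141, -0.002]
ft_force: [2.5, -4.1, -5.3]
grip_width: 0.177
grip_force: 40.0
```

Run:
```python
from h import *
im,d,W,st=grab("wrist"); Q=cl(W); cv2.imwrite("pics/w6.png",im[150:430,150:500,::-1].repeat(2,0).repeat(2,1)[:560])
print(cl(st["position"]),st["ft_force"],st["grip_width"])
m=(im.max(2)<80)&(Q[...,2]>70)&(Q[...,2]<105)&(Q[...,0]<0)&(Q[...,0]>-28)&(abs(Q[...,1]-102)<9)&(d>0)
print("handle",m.sum(),np.percentile(Q[m],[2,25,50,75,98],axis=0).round(1).tolist())
```

```text
[8.92299204e-02 1.02217602e+02 2.52835006e+02] [ 2.53454683 -4.14865547 -5.30171367] 0.17698980597393016
handle 1900 [[-24.2, 93.5, 76.6], [-16.7, 98.6, 88.3], [-8.9, 102.0, 89.5], [-4.9, 105.3, 91.1], [-0.5, 110.5, 98.4]]
```

View pics/w6.png

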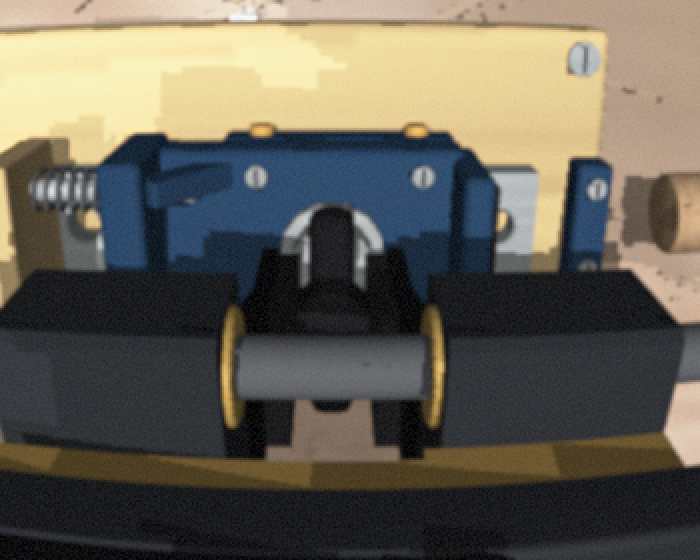

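The fingers hold the handle's hub at (330,320), and the handle has risen about 7 mm with a 5 N spring pull. I'll raise it to about 11 mm, then slide.

Converted, -0.0045 m is -4.5, -0.004 m is -4.

>>> inch_along --motion '[[[0, 0, -2, 0, 0], [0, 0, -4, 0, 0], [0, 0, -4.5, 0, 0], [0, 0, -4.5, 0, 0]]]'

```text
time: 12.0
position: [0.5005, 0.3912, 0.2572]
tool_rot: [0.079, -3.141, 0.002]
ft_force: [2.9, -3.6, -6.6]
grip_width: 0.176
grip_force: 40.0
```

>>> inch_along --motion '[[[0, -3, 0, 0, 0], [0, -6, 0, 0, 0], [0, -9, 0, 0, 0], [0, -12, 0, 0, 0], [0, -15, 0, 0, 0]]]'

```text
time: 12.5
position: [0.5003, 0.3807, 0.2593]
tool_rot: [-0.084, 3.137, 0.018]
ft_force: [4.7, 8.1, -9.0]
grip_width: 0.172
grip_force: 40.0
```

```bash
python3 -c "
from h import *
s=ctrl.get_state();print(cl(s['position']),s['ft_force'])"
```

```text
[ -0.60296647  91.73490538 259.29710428] [ 4.73208044  8.05176015 -8.99554968]
```

Converted, -0.028 m is -28, -0.024 m is -24.

>>> inch_along --motion '[[[0, -4, 0, 0, 0], [0, -8, 0, 0, 0], [0, -12, 0, 0, 0], [0, -16, 0, 0, 0], [0, -20, 0, 0, 0], [0, -24, 0, 0, 0], [0, -28, 0, 0, 0], [0, -28, 0, 0, 0]]]'

```text
time: 13.3
position: [0.5018, 0.3522, 0.2592]
tool_rot: [-0.083, 3.138, 0.015]
ft_force: [3.9, 7.2, -8.8]
grip_width: 0.176
grip_force: 40.0
```

```bash
python3 -c "
from h import *
s=ctrl.get_state();print(cl(s['position']),s['ft_force'])
im,d,W,st=grab('wrist');Q=cl(W)
m=(im.max(2)<80)&(Q[...,2]>70)&(Q[...,2]<105)&(Q[...,0]<0)&(Q[...,0]>-28)&(abs(Q[...,1]-cl(s['position'])[1])<9)&(d>0)
print('handle',m.sum(),np.percentile(Q[m],[2,25,50,75,98],axis=0).round(1).tolist())
b=(im[...,2].astype(int)-im[...,0]>20)&(d>0)&(abs(Q[...,0])<30)&(abs(Q[...,2]-66)<4)
print('blue66',np.percentile(Q[b],[1,5,50,95,99],axis=0).round(1)[:,1])"
```

```text
[ -0.47955528  63.22979127 259.18032295] [ 3.87380446  7.1687809  -8.75759392]
handle 1784 [[-24.1, 54.8, 83.3], [-16.8, 61.0, 94.7], [-8.9, 64.1, 95.9], [-5.0, 67.4, 97.3], [-0.5, 71.4, 102.4]]
blue66 [  8.2   9.3  18.3 103.6 104.7]
```

>>> inch_along --motion '[[[0, -4, 0, 0, 0], [0, -8, 0, 0, 0], [0, -12, 0, 0, 0], [0, -16, 0, 0, 0], [0, -19, 0, 0, 0], [0, -22, 0, 0, 0], [0, -22, 0, 0, 0], [0, -22, 0, 0, 0]]]'

```text
time: 14.15
position: [0.5028, 0.3311, 0.2593]
tool_rot: [-0.085, 3.137, 0.017]
ft_force: [3.9, 8.8, -8.3]
grip_width: 0.177
grip_force: 40.0
```

```bash
python3 -c "
from h import *
s=ctrl.get_state();print(cl(s['position']),s['ft_force'])
im,d,W,st=grab('wrist');Q=cl(W)
m=(im.max(2)<80)&(Q[...,2]>70)&(Q[...,2]<105)&(Q[...,0]<0)&(Q[...,0]>-28)&(abs(Q[...,1]-cl(s['position'])[1])<9)&(d>0)
print('handle',m.sum(),np.percentile(Q[m],[2,25,50,75,98],axis=0).round(1).tolist())
b=(im[...,2].astype(int)-im[...,0]>20)&(d>0)&(abs(Q[...,0])<30)&(abs(Q[...,2]-66)<4)
print('blue66',np.percentile(Q[b],[1,5,50,95,99],axis=0).round(1)[:,1])"
```

```text
[ -0.54961974  42.05322754 259.29513154] [ 3.90447     8.81133506 -8.30014221]
handle 1803 [[-24.0, 33.7, 82.7], [-17.0, 40.1, 94.7], [-9.0, 43.1, 95.9], [-5.1, 46.4, 97.5], [-0.5, 50.2, 102.3]]
blue66 [-12.7 -11.6  -2.6  82.7  83.9]
```

Converted, -0.003 m is -3, 0.0005 m is 0.5.

>>> inch_along --motion '[[[0, -1.5, 0, 0, 0], [0, -3, 0, 0, 0], [0, -3, 0, 0, 0], [0, -1, 2, 0, 0], [0, 0.5, 4, 0, 0], [0, 0.5, 6, 0, 0], [0, 0.5, 6, 0, 0]]]'

```text
time: 14.9
position: [0.5031, 0.33, 0.254]
tool_rot: [-0.082, 3.138, 0.008]
ft_force: [1.6, 4.3, 3.7]
grip_width: 0.174
grip_force: 40.0
```

```bash
python3 -c "
from h import *
s=ctrl.get_state();print(cl(s['position']),s['ft_force'])
im,d,W,st=grab('wrist');Q=cl(W)
m=(im.max(2)<80)&(Q[...,2]>70)&(Q[...,2]<105)&(Q[...,0]<0)&(Q[...,0]>-28)&(abs(Q[...,1]-cl(s['position'])[1])<9)&(d>0)
print('handle',m.sum(),np.percentile(Q[m],[2,25,50,75,98],axis=0).round(1).tolist())
b=(im[...,2].astype(int)-im[...,0]>20)&(d>0)&(abs(Q[...,0])<30)&(abs(Q[...,2]-66)<4)
print('blue66',np.percentile(Q[b],[1,5,50,95,99],axis=0).round(1)[:,1])"
```

```text
[-2.21474282e-01  4.09072737e+01  2.54003549e+02] [1.6326398  4.28668654 3.73254977]
handle 1879 [[-24.0, 32.4, 77.4], [-16.6, 38.0, 89.6], [-8.7, 41.4, 90.8], [-4.8, 44.8, 92.4], [-0.4, 49.6, 98.9]]
blue66 [-15.  -13.9  -4.9  80.3  81.4]
```

The pin rides on the bar (lift about 8 mm), roughly 15 mm short of the last hole. Letting go and moving behind the push plate.

>>> inch_along --motion '[[[0, 0, 0, 0, 0.33], [0, 0, 0, 0, 0.33], [0, 0, 0, 0, 0.33], [0, 0, -30, 0, 0.33], [0, 0, -60, 0, 0.33], [0, 30, -70, 0, 0], [0, 65, -70, 0, 0], [0, 65, -70, 0, 0], [0, 65, -70, 0, 0], [0, 65, -70, 0, 0]]]'

```text
time: 15.95
position: [0.5006, 0.391, 0.3207]
tool_rot: [0.078, -3.14, 0.004]
ft_force: [0.4, 0.0, 0.2]
grip_width: 0.022
grip_force: 0.0
```

```bash
python3 -c "
from h import *
s=ctrl.get_state();print(cl(s['position']),s['ft_force'],s['grip_width'])
im,d,W,st=grab('wrist');Q=cl(W);cv2.imwrite('pics/w7.png',im[:,:,::-1])
m=(im.max(2)<80)&(Q[...,2]>70)&(Q[...,2]<105)&(abs(Q[...,0])<28)&(abs(Q[...,1]-42)<10)&(d>0)
print('handle',m.sum(),np.percentile(Q[m],[2,25,50,75,98],axis=0).round(1).tolist())
b=(im[...,2].astype(int)-im[...,0]>20)&(d>0)&(abs(Q[...,0])<30)&(abs(Q[...,2]-62)<8)
print('blue62',np.percentile(Q[b],[1,5,50,95,99],axis=0).round(1)[:,1])
go([*(C0+CY*.105+CX*.0005),.226],TH+np.pi)"
```

```text
[1.00844446e-01 1.01992193e+02 3.20737709e+02] [0.43485055 0.03733393 0.22412145] 0.022428436903243573
handle 1263 [[-23.8, 36.0, 84.0], [-13.0, 40.6, 89.9], [-3.4, 43.6, 91.1], [4.0, 46.3, 92.4], [16.9, 49.9, 93.6]]
blue62 [-14.9 -13.6  -3.7  80.9  81.8]
tcp [0.5008 0.3908 0.3209] yaw -3.0928 tilt [-0.0007 -0.0023] F [-0.91 -0.79  0.29]
move [-0.0002  0.0034  0.0949] turn 0.0013
```

View pics/w7.png

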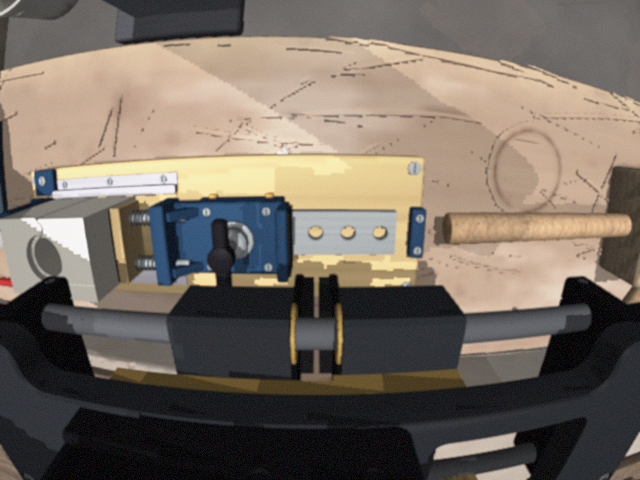

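The handle at (222,250) still rides up (z≈91), the plate back is at (288,235), and the pad is right at the mould. Three free holes show at columns 316, 348 and 380. Descending behind the plate.

>>> inch_along --motion '[[[0, 5, 30, 0, 0], [0, 5, 65, 0, 0], [0, 5, 88, 0, 0], [0, 5, 94.5, 0, 0], [0, 5, 94.5, 0, 0]]]'

```text
time: 16.5
position: [0.5003, 0.3961, 0.2264]
tool_rot: [0.077, -3.139, 0.003]
ft_force: [0.2, 0.1, 0.2]
grip_width: 0.001
grip_force: 0.0
```

>>> inch_along --motion '[[[0, -2, 0, 0, 0], [0, -4, 0, 0, 0], [0, -5, 0, 0, 0], [0, -6, 0, 0, 0], [0, -6, 0, 0, 0]]]'

```text
time: 17.0
position: [0.5003, 0.3913, 0.2276]
tool_rot: [-0.079, 3.14, -0.0]
ft_force: [0.2, -0.1, -0.8]
grip_width: 0.003
grip_force: 0.0
```

```bash
python3 -c "
from h import *
s=ctrl.get_state();print(cl(s['position']),s['ft_force'])"
```

```text
[-1.28339544e-01  1.02303754e+02  2.27616084e+02] [ 0.23638749 -0.09799392 -0.8416669 ]
```

>>> inch_along --motion '[[[0, -1, 0, 0, 0], [0, -2, 0, 0, 0], [0, -3, 0, 0, 0], [0, -4, 0, 0, 0], [0, -5, 0, 0, 0], [0, -5, 0, 0, 0]]]'

```text
time: 17.6
position: [0.5005, 0.3862, 0.2271]
tool_rot: [0.079, -3.141, 0.0]
ft_force: [-0.6, -0.7, -0.2]
grip_width: 0.009
grip_force: 0.0
```

```bash
python3 -c "
from h import *
s=ctrl.get_state();print(cl(s['position']),s['ft_force'])"
```

```text
[-1.95893503e-01  9.72336920e+01  2.27126454e+02] [-0.55417383 -0.70659793 -0.18922636]
```

Converted, -0.004 m is -4, -0.003 m is -3.

>>> inch_along --motion '[[[0, -1, 0, 0, 0], [0, -2, 0, 0, 0], [0, -3, 0, 0, 0], [0, -4, 0, 0, 0], [0, -4, 0, 0, 0]]]'

```text
time: 18.1
position: [0.5007, 0.3822, 0.2272]
tool_rot: [-0.079, 3.141, -0.0]
ft_force: [0.2, -0.6, -0.0]
grip_width: 0.007
grip_force: 0.0
```

```bash
python3 -c "
from h import *
s=ctrl.get_state();print(cl(s['position']),s['ft_force'])"
```

```text
[-1.69142017e-01  9.32394641e+01  2.27167757e+02] [ 0.23664293 -0.5558938  -0.00331609]
```

>>> inch_along --motion '[[[0, -1, 0, 0, 0], [0, -2, 0, 0, 0], [0, -3, 0, 0, 0], [0, -4, 0, 0, 0], [0, -4, 0, 0, 0]]]'

```text
time: 18.6
position: [0.5004, 0.3803, 0.2275]
tool_rot: [-0.082, 3.14, 0.009]
ft_force: [0.9, 6.7, -4.7]
grip_width: 0.005
grip_force: 3.6
```

```bash
python3 -c "
from h import *
s=ctrl.get_state();print(cl(s['position']),s['ft_force'])"
```

```text
[ -0.57582442  91.31118877 227.51212042] [ 0.92708931  6.72769977 -4.73904863]
```

Contact. Now pushing gently in 1 mm steps.

Create s.py:
```python
from h import *
s=ctrl.get_state();im,d,W,st=grab('wrist');Q=cl(W);print(cl(s['position']).round(2),s['ft_force'].round(1))
b=(im[...,2].astype(int)-im[...,0]>20)&(d>0)&(abs(Q[...,0])<30)&(abs(Q[...,2]-66)<4)&(Q[...,1]<40)
f=np.percentile(Q[b],1,axis=0)[1]; ax=f+56.3
m=(im.max(2)<80)&(Q[...,2]>70)&(Q[...,2]<105)&(Q[...,0]<-10)&(Q[...,0]>-26)&(abs(Q[...,1]-ax)<8)&(d>0)
print('axis',ax.round(1),'handle z',m.sum(),np.percentile(Q[m],[25,50,75],axis=0).round(1)[:,2] if m.any() else 0)
```

```text
(no output)
```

>>> inch_along --motion '[[[0, -1, 0, 0, 0], [0, -2, 0, 0, 0], [0, -3, 0, 0, 0], [0, -4, 0, 0, 0], [0, -4, 0, 0, 0]]]'

```text
time: 19.1
position: [0.5001, 0.3785, 0.2277]
tool_rot: [-0.084, 3.139, 0.019]
ft_force: [2.7, 13.4, -8.4]
grip_width: 0.006
grip_force: 6.9
```

```bash
python3 s.py
```

```text
[ -0.94  89.57 227.73] [ 2.7 13.4 -8.4]
axis 41.1 handle z 453 [88.3 89.8 90.7]
```

Converted, -0.003 m is -3, -0.002 m is -2.

>>> inch_along --motion '[[[0, -1, 0, 0, 0], [0, -2, 0, 0, 0], [0, -3, 0, 0, 0], [0, -3, 0, 0, 0]]]'

```text
time: 19.55
position: [0.5001, 0.3761, 0.2279]
tool_rot: [-0.085, 3.138, 0.021]
ft_force: [2.5, 15.6, -10.0]
grip_width: 0.009
grip_force: 7.8
```

```bash
python3 s.py
```

```text
[ -1.06  87.18 227.91] [  2.5  15.6 -10. ]
axis 39.0 handle z 439 [88.  89.9 90.6]
```

>>> inch_along --motion '[[[0, -1, 0, 0, 0], [0, -2, 0, 0, 0], [0, -2, 0, 0, 0]]]'

```text
time: 19.9
position: [0.5002, 0.3743, 0.2279]
tool_rot: [-0.085, 3.138, 0.022]
ft_force: [3.3, 16.0, -9.3]
grip_width: 0.002
grip_force: 8.0
```

```bash
python3 s.py
```

```text
[ -1.05  85.34 227.9 ] [ 3.3 16.  -9.3]
axis 37.6 handle z 434 [88.1 89.8 90.5]
```

>>> inch_along --motion '[[[0, -1, 0, 0, 0], [0, -2, 0, 0, 0], [0, -3, 0, 0, 0], [0, -3, 0, 0, 0]]]'

```text
time: 20.35
position: [0.5003, 0.3715, 0.2279]
tool_rot: [-0.086, 3.138, 0.023]
ft_force: [3.4, 17.1, -10.2]
grip_width: 0.006
grip_force: 8.3
```

```bash
python3 s.py
```

```text
[ -1.09  82.56 227.94] [  3.4  17.1 -10.2]
axis 34.8 handle z 428 [88.  89.8 90.5]
```

Converted, -0.002 m is -2, -0.001 m is -1.

>>> inch_along --motion '[[[0, -1, 0, 0, 0], [0, -2, 0, 0, 0], [0, -2, 0, 0, 0]]]'

```text
time: 20.7
position: [0.5004, 0.3696, 0.2279]
tool_rot: [-0.086, 3.138, 0.023]
ft_force: [2.3, 16.5, -10.8]
grip_width: 0.006
grip_force: 8.4
```

```bash
python3 s.py
```

```text
[ -1.1   80.61 227.91] [  2.3  16.5 -10.8]
axis 32.9 handle z 423 [88.  89.8 90.6]
```

Converted, -0.002 m is -2, -0.001 m is -1.

>>> inch_along --motion '[[[0, -1, 0, 0, 0], [0, -2, 0, 0, 0], [0, -2, 0, 0, 0]]]'

```text
time: 21.05
position: [0.5005, 0.3677, 0.2279]
tool_rot: [-0.086, 3.138, 0.024]
ft_force: [3.3, 17.6, -10.7]
grip_width: 0.003
grip_force: 8.6
```

```bash
python3 s.py
```

```text
[ -1.11  78.75 227.94] [  3.3  17.6 -10.7]
axis 31.1 handle z 422 [87.8 89.8 90.5]
```

>>> inch_along --motion '[[[0, -0.7, 0, 0, 0], [0, -1.4, 0, 0, 0], [0, -2, 0, 0, 0], [0, -2, 0, 0, 0]]]'

```text
time: 21.5
position: [0.5005, 0.3659, 0.228]
tool_rot: [-0.086, 3.138, 0.025]
ft_force: [3.5, 17.8, -11.5]
grip_width: 0.004
grip_force: 8.9
```

```bash
python3 s.py
```

```text
[ -1.12  76.98 227.96] [  3.5  17.8 -11.5]
axis 29.4 handle z 421 [87.7 89.5 90.4]
```

Expected hole at about 27, so the steps get finer from here.

Converted, -0.001 m is -1, -0.0005 m is -0.5.

>>> inch_along --motion '[[[0, -0.5, 0, 0, 0], [0, -1, 0, 0, 0], [0, -1, 0, 0, 0]]]'

```text
time: 21.85
position: [0.5006, 0.3649, 0.2279]
tool_rot: [-0.086, 3.138, 0.024]
ft_force: [2.7, 17.5, -11.7]
grip_width: 0.003
grip_force: 8.7
```

```bash
python3 s.py
```

```text
[ -1.14  75.96 227.95] [  2.7  17.5 -11.7]
axis 28.5 handle z 430 [87.5 89.3 90.2]
```

Converted, -0.0005 m is -0.5.

>>> inch_along --motion '[[[0, -0.5, 0, 0, 0], [0, -0.5, 0, 0, 0]]]'

```text
time: 22.1
position: [0.5006, 0.3644, 0.228]
tool_rot: [-0.086, 3.138, 0.024]
ft_force: [3.4, 18.6, -11.2]
grip_width: 0.004
grip_force: 8.8
```

```bash
python3 s.py
```

```text
[ -1.13  75.48 227.96] [  3.4  18.6 -11.2]
axis 28.0 handle z 427 [87.1 89.1 90. ]
```

>>> inch_along --motion '[[[0, -0.5, 0, 0, 0], [0, -0.5, 0, 0, 0]]]'

```text
time: 22.35
position: [0.5006, 0.3636, 0.2279]
tool_rot: [-0.086, 3.138, 0.023]
ft_force: [2.7, 16.2, -10.1]
grip_width: 0.006
grip_force: 8.2
```

```bash
python3 s.py
```

```text
[ -1.11  74.66 227.94] [  2.7  16.2 -10.1]
axis 26.9 handle z 428 [86.7 88.7 89.4]
```

>>> inch_along --motion '[[[0, -0.5, 0, 0, 0], [0, -0.5, 0, 0, 0]]]'

```text
time: 22.6
position: [0.5007, 0.3628, 0.228]
tool_rot: [-0.085, 3.138, 0.021]
ft_force: [2.6, 15.7, -9.0]
grip_width: 0.005
grip_force: 7.7
```

```bash
python3 s.py
```

```text
[ -1.09  73.81 228.01] [ 2.6 15.7 -9. ]
axis 25.8 handle z 479 [79.8 81.8 82.6]
```

The plunger dropped 8 mm, fully into the hole. Backing off, rising and checking.

Converted, -0.16 m is -160, -0.13 m is -130.

>>> inch_along --motion '[[[0, 3, 0, 0, 0], [0, 10, 0, 0, 0], [0, 20, 0, 0, 0], [0, 30, 0, 0, 0], [0, 30, -40, 0, 0], [0, 30, -90, 0, 0], [0, 30, -130, 0, 0], [0, -20, -160, 0, 0], [0, -20, -160, 0, 0], [0, -20, -160, 0, 0]]]'

```text
time: 23.65
position: [0.504, 0.3365, 0.3879]
tool_rot: [-0.074, 3.139, -0.002]
ft_force: [-0.3, 0.4, -0.2]
grip_width: 0.006
grip_force: 0.0
```

Run:
```python
from h import *
im,d,W,st=grab("wrist");Q=cl(W);cv2.imwrite("pics/w8.png",im[:,:,::-1]);print(st["ft_force"])
m=(im.max(2)<80)&(abs(Q[...,2]-85)<15)&(abs(Q[...,0])<28)&(abs(Q[...,1]-27)<9)&(d>0)
print("handle",m.sum(),np.percentile(Q[m],[2,25,50,75,98],axis=0).round(1).tolist())
sat=np.ptp(im.astype(int),axis=2)
m=(d>0)&(sat<40)&(abs(Q[...,2]-98)<6)&(im.min(2)>120)&(abs(Q[...,0])<45)&(Q[...,1]<-30)&(Q[...,1]>-160)
print("tops",np.percentile(Q[m],[1,50,99],axis=0).round(1).tolist(),rect(Q[m]/1000))
```

```text
[-0.34611994  0.42998129 -0.24474012]
handle 803 [[-23.5, 20.3, 77.7], [-11.3, 24.4, 82.3], [-1.2, 27.1, 83.4], [7.9, 29.9, 84.6], [21.9, 33.9, 86.0]]
tops [[-29.6, -138.7, 92.6], [-1.3, -88.5, 98.9], [30.0, -51.9, 100.5]] ((0.3292274475097656, -95.63348388671875), (89.51338195800781, 61.309471130371094), 89.5622787475586)
```

View pics/w8.png

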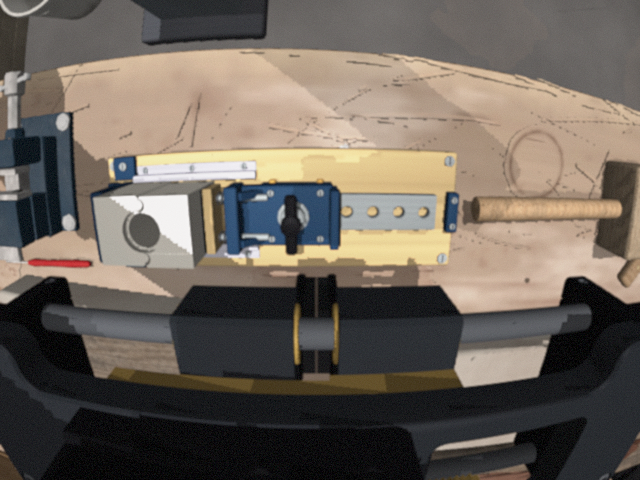

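The mould is shut: the cavity is a full circle at (145,231) and the two halves measure about 88 mm together. The handle at (291,222) is down, with its top at 83 mm as at the start. The robot is clear, so I'm handing in.

```bash
python3 -c "
from bench import ctrl
print(ctrl.close_job())"
```

```text
the job is handed in; nothing more can be done
None
```

The mould is shut under the sprung pad with the plunger fully down in the last hole, and the job was handed in at about 24 s of the 72 s, with the push force read at 18.6 N or less.

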